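# Store the retained sample and close the steel canister

## Robot

A 7-joint arm with a two-finger parallel gripper is mounted at the origin on the work surface. World frame = base frame: x ahead of the robot, y to its left, z up, the work surface at z = 0. Lengths are in m, angles in rad, forces in N, time in s.
With the tool pointing down it reaches from about 0.35 to 0.775 m from the base axis. Payload 3.1 kg.
Tool frame: the origin (TCP) lies at the very end of the fingers, on their centre line; the grasp point (between the pads) lies 19 mm behind it; z points along the fingers, y is the line along which they close (so a half turn about z gives the same grasp; the last joint's range is limited). The gripper opens to 85 mm and grips with 20 to 120 N. Pads are 22 mm wide; open, the fingers measure 114 mm over their backs; the gripper's body (76 mm by 85 mm) begins 54 mm behind the grasp point. The pads swing forward as they close: fully open they stand 13 mm farther back than shut.
Start: joints at [1.245, 0.311, 0.014, 1.512, -0.004, 1.319, -0.027], TCP at [0.154, -0.528, 0.231] pointing down, gripper open.
Joint ranges: [-2.7, 2.7], [-0.3, 1.91], [-1.27, 1.3], [0.12, 2.57], [-1.44, 4.58], [0.2, 2.03], [-3.05, 3.05]. Speed limits (rad/s): [2.79, 2.79, 3.14, 3.14, 3.14, 3.14, 3.14].

## Interface

Orientations are given as a unit quaternion [x, y, z, w].
In Python, from station import env gives the robot as it stands. Calls block until the motion is done:
- env.movep(position, orientation): joint-space move of the TCP to a pose.
- env.servo_line(position, rotation=None, velocity=0.15, force_limit=None): straight line of the TCP; rotation=None keeps the orientation; velocity is the mean speed in m/s. With force_limit (N) it stops when the force on the tool has changed by that much, and returns True; else False.
- env.goto_joints(angles): joint-space move.
- env.command_gripper(opening, f_grip=None): finger opening in m; f_grip is the grip in N (None keeps the last); returns when the fingers have stopped.
- env.pause(seconds).
- env.solve_ik(position, orientation): joint angles nearest the present ones, or None.
- env.get_image(name): name is "side" or "top" or "wrist"; returns a dict with "color" (384x512x3 uint8, red, green, blue), "mtx" (3x3 intrinsics, pixels), "distortion" ([k1, k2, p1, p2, k3] as OpenCV has them; the pictures are not rectified), "rvec" (rotation vector, rad) and "tvec" (3), from world to camera coordinates, as OpenCV has them; the wrist camera has in their place "tool_from_camera" (4x4, takes a point from camera to tool coordinates, whose origin is the TCP and whose axes are the flange's). Camera axes: x right, y down, z forward; pixel columns grow to the right and rows downward; lengths in m; the calibration is good to about 2 mm. A picture is of the moment at which its call begins: read the wrist's pose just before it. There is no depth.
A pose or a line that the arm cannot do raises env.IKError and nothing moves.
- env.close_job(): hands the job in; it is judged then, once.
Readings, each from a call of its own:
- env.get_clock(): time.
- env.get_joint_positions(): joint angles.
- env.get_qd(): joint speeds.
- env.get_tau(): joint torques, N m.
- env.get_eef_pos(): TCP position.
- env.get_orientation(): TCP orientation.
- env.get_force(): force on the tool from outside, world axes, zero at the start.
- env.get_wrist_torque(): the same for the moment, N m.
- env.get_width(): finger opening in m.
- env.get_gripper_force(): force on a finger pad.
Only numpy, scipy, OpenCV 4.12 (cv2) and the standard library are available. Lean on these libraries where they do the work, as an engineer would, in place of code of your own. Each camera call takes 0.05 s, during which the arm holds its last target. There are 200 camera calls.

## Task

Stand the purple-capped sample jar upright on the floor of the open steel canister, then close the canister with the larger of the two steel lids, so that the lid sits level and fully home on the rim. Set the jar and the lid down rather than dropping them, and leave the canister standing where it is.

Things in the scene. Friction and masses are not known exactly. Their poses are not given: they have to be found in the camera images.
- canister: Open, empty round steel canister, loose, 1.3 kg. Inside diameter 156 mm, outside 162, height 105, floor 5 thick. Two ear handles reach to 101 mm from the axis along its +y and -y, 62 to 70 mm up. Origin: centre of its underside, z up (rim at z = 105 mm, inner floor at z = 5). It and the large lid swap sides from run to run.
- jar_purple: Sample jar, white body, PURPLE cap (top 27 mm), standing upright: plain cylinder 40 mm in diameter, 80 mm high, about 0.09 kg. Origin: centre of its underside, z up. Two bystander jars of the same size, with a white and a green cap, stand near it (axes at least 95 mm apart); the three change places.
- lid: Large steel lid, right way up on the bench, 0.35 kg. Disc 168 mm across, 4 thick; below it a tapered plug 14 mm deep, 128 across at the bottom, 146 at the top (5 mm play in the canister); central upright black knob 28 mm across, 36 tall. Origin: centre of the plug's underside, z up: disc at 14 to 18 mm, knob 18 to 54. Fully home, this origin is 91 mm above the canister's.
- small_lid: Bystander: a similar steel lid, only 110 mm across and 50 mm high with its black knob, lying beyond the work; too small for the canister. Origin: centre of its underside, z up.
Mind the look-alikes: they are no part of the job. What is shaped like the jar_purple but pink or red is not meant.

How it is judged:
By the outcome, as a careful person would: the job done as asked, in the order asked, and still so for the second after the job is handed in, with the robot touching nothing.
It also fails if it takes over 64 s, if anything falls off the work surface, if the arm or the gripper's body presses on something with over 40 N, if the wrist force passes 120 N, or if a joint passes its speed limit or range.

## Working session

There is one attempt and no reset: what is moved stays moved. The work goes in short steps, each a Python script; the robot and the scene stay as the last script left them, time stands still between calls to the robot, and variables do not carry over. Pictures are saved under pics/ and viewed, at most 10 in all, crops included, and the job is handed in when it is done.

```bash
ls; mkdir -p pics; cat > h.py <<'E'
import numpy as np, cv2, pickle
from station import env
def grab(n,tag):
    p=np.array(env.get_eef_pos());q=np.array(env.get_orientation())
    im=env.get_image(n); cv2.imwrite(f'pics/{tag}.png',cv2.cvtColor(im['color'],cv2.COLOR_RGB2BGR))
    im['p']=p;im['q']=q; pickle.dump(im,open(f'pics/{tag}.pkl','wb')); return im
def cam(im):
    if 'rvec' in im and im['rvec'] is not None:
        R=cv2.Rodrigues(np.array(im['rvec'],float))[0]; t=np.array(im['tvec'],float).ravel()
        return R.T,-R.T@t
    from scipy.spatial.transform import Rotation as Ro
    T=np.array(im['tool_from_camera']);R=Ro.from_quat(im['q']).as_matrix()
    return R@T[:3,:3], R@T[:3,3]+im['p']
def pix2z(im,uv,z):
    R,c=cam(im); u=cv2.undistortPoints(np.array(uv,float).reshape(-1,1,2),np.array(im['mtx']),np.array(im['distortion'])).reshape(-1,2)
    d=np.c_[u,np.ones(len(u))]@R.T
    return c+d*((z-c[2])/d[:,2])[:,None]
def proj(im,P):
    R,c=cam(im); P=(np.atleast_2d(P)-c)@R
    return cv2.projectPoints(P,np.zeros(3),np.zeros(3),np.array(im['mtx']),np.array(im['distortion']))[0].reshape(-1,2)
E
python3 - <<'E'
from h import *
a=grab('top','top0');b=grab('side','side0')
for i in(a,b): print(cam(i)[1],i['mtx'][0][0])
print(env.get_orientation(),env.get_eef_pos(),env.get_clock())
cv2.imwrite('pics/both0.png',cv2.resize(cv2.hconcat([cv2.imread('pics/top0.png')]),(800,600)))
E
```

```text
pics
[ 0.47311893 -0.03053413  0.85704206] 378.15065364862846
[0.33691596 0.53676064 0.73172065] 366.9972980780854
[ 9.89940220e-01  1.41482424e-01 -1.81548109e-04 -1.02545386e-03] [ 0.15384585 -0.52737695  0.23035291] 0.1
```

View pics/both0.png

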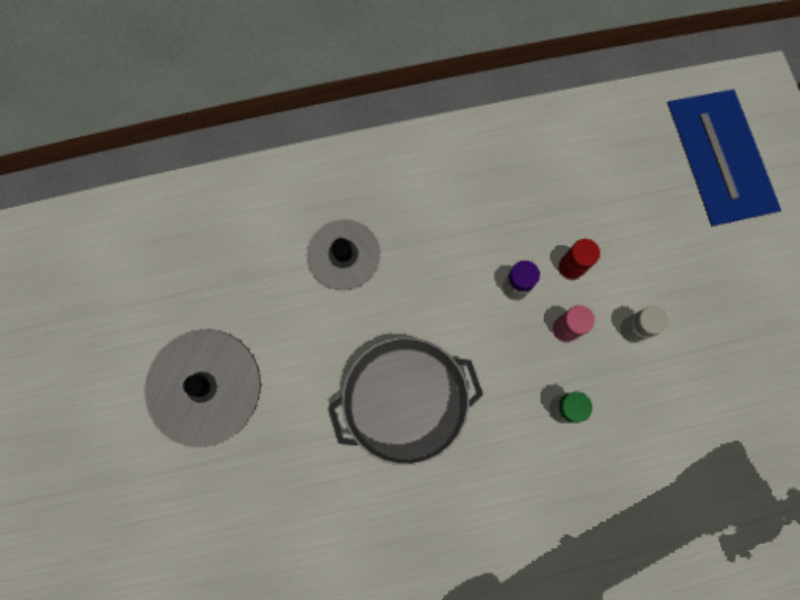

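View pics/side0.png

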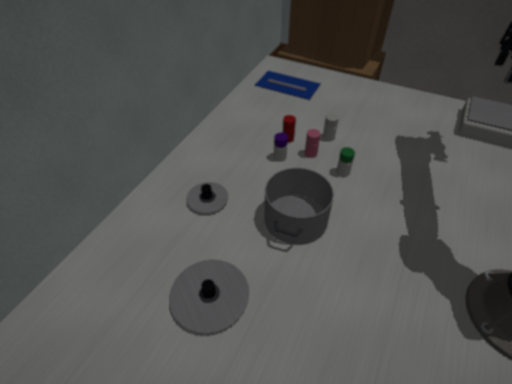

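Top view (800x600 scale): the purple cap is at about (524,275), with red at (585,250) and pink at (575,322) as look-alikes. The canister rim is centred near (405,400), with ears at (340,425) and (472,382). The large lid is at (203,387) and the small lid at (343,255). The side view agrees. Next I'll fit model circles in both images.

```bash
cat >> h.py <<'E'
def circ(x,y,r,z,n=120):
    a=np.linspace(0,2*np.pi,n,endpoint=False); return np.c_[x+r*np.cos(a),y+r*np.sin(a),np.full(n,z)]
def gradimg(im,s=1.0):
    g=cv2.GaussianBlur(im['color'].astype(np.float32),(0,0),s)
    return np.sqrt(sum(cv2.Sobel(g[...,c],cv2.CV_32F,1,0)**2+cv2.Sobel(g[...,c],cv2.CV_32F,0,1)**2 for c in range(3)))
def fitc(im,xy,r,z,span=.02):
    """centre of a level circle (radius r, height z): best mean edge strength along its outline"""
    G=np.minimum(gradimg(im),120)
    def sc(p):
        uv=proj(im,circ(*p,r,z)).astype(np.float32)
        return cv2.remap(G,uv[:,:1].copy(),uv[:,1:].copy(),cv2.INTER_LINEAR).mean()
    best=np.array(xy[:2],float)
    for st in (span/6,span/24,span/80):
        c=[best+st*np.array([i,j]) for i in range(-6,7) for j in range(-6,7)]
        s=[sc(p) for p in c]; best=c[int(np.argmax(s))]
    return best.round(4),round(float(max(s)),1)
E
cat > m.py <<'E'
from h import *
t=pickle.load(open('pics/top0.pkl','rb'));s=pickle.load(open('pics/side0.pkl','rb'))
k=512/800
for n,uvt,uvs,r,z in [('rim',(405,400),(299,198),.081,.105),('lid disc',(203,387),(209,296),.084,.018),('knob',(197,385),(208,287),.014,.054),
  ('jar',(525,275),(281,139),.02,.08),('small',(343,255),(207,198),.055,.014)]:
    a=pix2z(t,[np.array(uvt)*k],z)[0]; b=pix2z(s,[uvs],z)[0]
    print(n,a[:2].round(3),b[:2].round(3),'fit',*fitc(t,a,r,z),*fitc(s,b,r,z))
for n,uv in [('red',(585,250)),('pink',(578,320)),('white',(652,320)),('green',(577,407))]: print(n,pix2z(t,[np.array(uv)*k],.08)[0].round(3))
print('ears',pix2z(t,np.array([(337,425),(474,382)])*k,.066).round(3))
E
python3 m.py
```

```text
rim [ 0.512 -0.037] [ 0.501 -0.014] fit [ 0.5166 -0.0322] 115.5 [ 0.5096 -0.0343] 111.5
lid disc [0.595 0.24 ] [0.591 0.251] fit [0.5969 0.2411] 119.8 [0.5937 0.2483] 97.4
knob [0.595 0.236] [0.591 0.249] fit [0.5944 0.2362] 98.1 [0.5948 0.2435] 92.8
jar [ 0.642 -0.233] [ 0.636 -0.222] fit [ 0.6451 -0.2349] 119.3 [ 0.6425 -0.2347] 109.9
small [0.745 0.006] [0.743 0.012] fit [0.7464 0.0062] 119.6 [0.7424 0.0141] 97.4
red [ 0.658 -0.324  0.08 ]
pink [ 0.565 -0.287  0.08 ]
white [ 0.543 -0.386  0.08 ]
green [ 0.454 -0.254  0.08 ]
ears [[ 0.501  0.057  0.066]
 [ 0.517 -0.132  0.066]]
```

```bash
cat >> h.py <<'E'
def down(yaw_y):
    """tool pointing down, closing axis (tool y) at yaw_y degrees in the world"""
    from scipy.spatial.transform import Rotation as Ro
    a=np.radians(yaw_y); y=np.array([np.cos(a),np.sin(a),0]); z=np.array([0,0,-1.]); return Ro.from_matrix(np.c_[np.cross(y,z),y,z]).as_quat()
E
python3 - <<'E'
from h import *
for p in ((.644,-.235,.25),(.644,-.235,.045),(.513,-.033,.2),(.513,-.033,.05),(.595,.24,.2),(.595,.24,.022),(.513,-.033,.12)):
    print(p,[(a,None if (q:=env.solve_ik(p,down(a))) is None else np.round(q[6],2)) for a in (-180,-150,-120,-90,-60,-23,0,30,60,90,157)])
env.movep([.60,-.225,.27],down(-23))
w=grab('wrist','w1'); print(env.get_clock(),w['tool_from_camera'],w['p'])
print(fitc(w,[.644,-.235],.02,.08), proj(w,[[.644,-.235,.08]]))
E
```

```text
(0.644, -0.235, 0.25) [(-180, np.float64(-2.81)), (-150, np.float64(-2.32)), (-120, np.float64(-1.82)), (-90, np.float64(-1.34)), (-60, np.float64(-0.82)), (-23, np.float64(-0.21)), (0, np.float64(0.17)), (30, np.float64(0.66)), (60, np.float64(1.17)), (90, np.float64(1.68)), (157, np.float64(2.69))]
(0.644, -0.235, 0.045) [(-180, np.float64(-2.78)), (-150, np.float64(-2.31)), (-120, np.float64(-1.82)), (-90, np.float64(-1.37)), (-60, np.float64(-0.87)), (-23, np.float64(-0.28)), (0, np.float64(0.09)), (30, np.float64(0.57)), (60, np.float64(1.07)), (90, np.float64(1.59)), (157, np.float64(2.54))]
(0.513, -0.033, 0.2) [(-180, np.float64(-2.73)), (-150, np.float64(-2.71)), (-120, np.float64(-2.21)), (-90, np.float64(-1.7)), (-60, np.float64(-1.2)), (-23, np.float64(-0.57)), (0, np.float64(-0.17)), (30, np.float64(0.34)), (60, np.float64(0.87)), (90, np.float64(1.37)), (157, np.float64(2.41))]
(0.513, -0.033, 0.05) [(-180, np.float64(-2.48)), (-150, np.float64(-2.74)), (-120, np.float64(-2.28)), (-90, np.float64(-1.78)), (-60, np.float64(-1.28)), (-23, np.float64(-0.67)), (0, np.float6
[... 685 characters left out ...]
57, np.float64(1.75))]
(0.513, -0.033, 0.12) [(-180, np.float64(-2.61)), (-150, np.float64(-2.73)), (-120, np.float64(-2.24)), (-90, np.float64(-1.74)), (-60, np.float64(-1.24)), (-23, np.float64(-0.62)), (0, np.float64(-0.23)), (30, np.float64(0.28)), (60, np.float64(0.8)), (90, np.float64(1.31)), (157, np.float64(2.31))]
2.1 [[ 4.87298349e-04 -9.65519094e-01 -2.60331790e-01  6.59488564e-02]
 [ 9.99999294e-01  1.88393276e-04  1.17312104e-03 -5.07106883e-04]
 [-1.08362600e-03 -2.60332178e-01  9.65518505e-01 -1.42627386e-01]
 [ 0.00000000e+00  0.00000000e+00  0.00000000e+00  1.00000000e+00]] [ 0.5990264  -0.22738205  0.26990168]
(array([ 0.6412, -0.2306]), 118.6) [[293.86911308 163.36598456]]
```

View pics/w1.png

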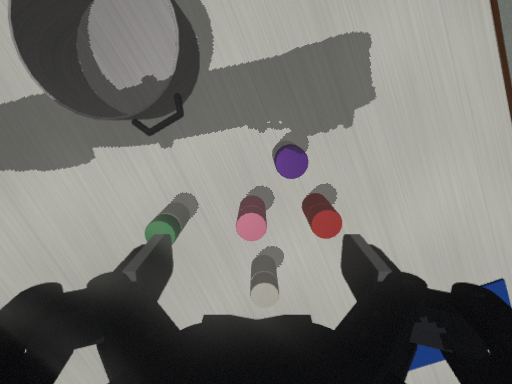

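The wrist view shows the purple cap at (291,161), and my estimate projects to (294,163), so they agree. Red is at (325,222) and pink at (251,225), both clear of the fingers. I'll grasp now.

```bash
python3 - <<'E'
from h import *
o=down(-23); x,y=.642,-.2325
env.command_gripper(.068,30)
env.movep([x,y,.14],o); env.pause(.2)
e=np.array([x,y])-np.array(env.get_eef_pos())[:2]; print('err',e)
print('hit',env.servo_line([x,y,.044],velocity=.1,force_limit=8)); print(env.get_eef_pos())
env.command_gripper(0.0,35); print('w',env.get_width(),env.get_gripper_force(),env.get_eef_pos())
env.servo_line([x,y,.20],velocity=.15)
env.movep([.52,-.06,.24],o)
w=grab('wrist','w2'); print(env.get_width(),env.get_force(),env.get_eef_pos(),env.get_clock()); print(fitc(w,[.513,-.033],.081,.105),proj(w,[[.513,-.033,.105]]))
E
```

```text
err [-0.00149605  0.00052395]
hit False
[ 0.64281897 -0.23268148  0.0450116 ]
w 0.03905380437433976 35.42916119098663 [ 0.64260222 -0.23262934  0.04500553]
0.03897197699557664 [-0.54733913 -0.23616277 -1.17100715] [ 0.52075149 -0.06248356  0.2394313 ] 6.8167
(array([ 0.5103, -0.0358]), 97.2) [[238.06626463 159.70321803]]
```

View pics/w2.png

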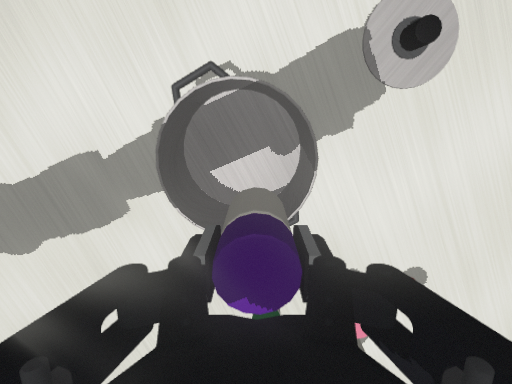

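The jar is held upright: its cap fills (257,262) and the width reads 39 mm. The canister rim is centred near (238,155). I'll set the jar down at about (0.511,-0.035).

```bash
python3 - <<'E'
from h import *
x,y=.511,-.035
env.movep([x,y,.2],down(-23))
print(env.servo_line([x,y,.062],velocity=.12,force_limit=10)); env.pause(.2)
print(env.get_eef_pos(),env.get_force())
print('touch',env.servo_line([x,y,.047],velocity=.02,force_limit=3)); print(env.get_eef_pos(),env.get_force())
env.command_gripper(.065); print(env.get_width(),env.get_force())
env.servo_line([x,y,.2],velocity=.15)
env.movep([.47,-.035,.3],down(0)); env.pause(.2)
w=grab('wrist','w3'); print(w['p'],env.get_clock()); print(fitc(w,[x,y],.081,.105),fitc(w,[x,y],.02,.085))
t=grab('top','top1')
print(fitc(t,[.5166,-.0322],.081,.105))
E
```

```text
False
[ 0.5115385  -0.03500409  0.06263808] [-0.36992734 -0.01976911 -1.40206264]
touch True
[ 0.51078471 -0.03502101  0.04990757] [-0.92373452  0.41991566  3.04139499]
0.06485280289152219 [ 0.13534957 -0.63268938 -0.49433659]
[ 0.46926467 -0.03520352  0.29806635] 11.5083
(array([ 0.5104, -0.0358]), 110.1) (array([ 0.5088, -0.0333]), 118.7)
(array([ 0.4958, -0.0083]), 35.1)
```

View pics/w3.png

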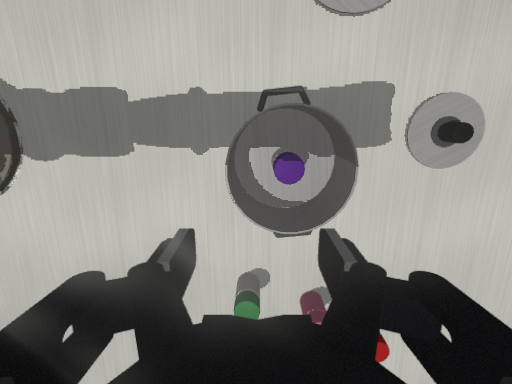

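The jar stands upright in the middle of the canister, with its cap at (289,168) and the rim centred near (291,165). Next is the lid: measure it from above, then grasp the knob.

```bash
python3 - <<'E'
from h import *
env.movep([.57,.18,.27],down(20)); env.pause(.2)
w=grab('wrist','w4'); print(w['p'],env.get_clock())
print('disc',fitc(w,[.595,.242],.084,.018),fitc(w,[.595,.242],.084,.014),'knob',fitc(w,[.595,.240],.014,.054,.012))
print(proj(w,[[.595,.241,.054]]))
E
```

```text
[0.57053637 0.1776422  0.27063048] 12.7583
disc (array([0.5944, 0.2448]), 104.9) (array([0.5944, 0.2448]), 100.3) knob (array([0.5936, 0.2448]), 104.2)
[[292.08932468 127.45216381]]
```

View pics/w4.png

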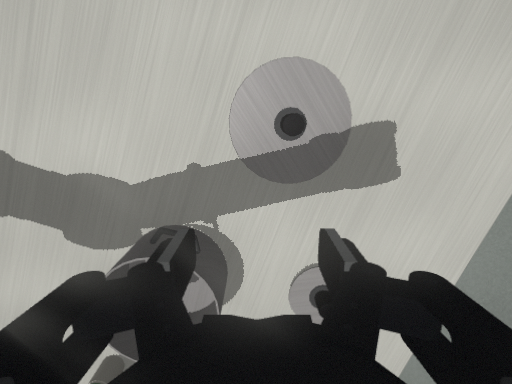

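The large lid's disc is centred at (291,120) and its knob at (291,124), giving a world position of about (0.594,0.245). The disc and knob fits agree. I'll grasp the knob.

```bash
python3 - <<'E'
from h import *
o=down(20); x,y=.594,.2448
env.command_gripper(.06)
env.movep([x,y,.13],o); env.pause(.2)
print('hit',env.servo_line([x,y,.024],velocity=.1,force_limit=8)); env.pause(.2); p=np.array(env.get_eef_pos());print(p)
env.command_gripper(0,70); env.pause(.2); g=np.array(env.get_eef_pos()); print('w',env.get_width(),env.get_gripper_force(),g)
np.save('g.npy',g)
env.servo_line([x,y,.20],velocity=.12); print(env.get_width(),env.get_force(),env.get_wrist_torque())
env.movep([.5104,-.0358,.22],o); env.pause(.3)
print(env.get_width(),env.get_eef_pos(),env.get_force(),env.get_clock())
w=grab('wrist','w5'); print('can',fitc(w,[.5104,-.0358],.081,.105))
s=grab('side','s5')
cv2.imwrite('pics/c5.png',cv2.hconcat([w['color'][...,::-1],cv2.resize(s['color'][90:282,200:392,::-1],(384,384))])[:, :896])
i=cv2.imread('pics/c5.png');cv2.imwrite('pics/c5.png',cv2.resize(i,None,fx=.89,fy=.89))
E
```

```text
hit False
[0.59445912 0.24503371 0.02474965]
w 0.02618864644234684 69.30017352104187 [0.59436217 0.24496802 0.02450404]
0.026243790115067965 [-0.11447002  0.54349365 -3.60087175] [ 0.0121721  -0.00911035  0.02111304]
0.026475427999145557 [ 0.51070633 -0.03467906  0.21994979] [-0.10477839  0.31682876 -2.9200756 ] 18.9
can (array([ 0.4973, -0.0233]), 32.9)
```

View pics/c5.png

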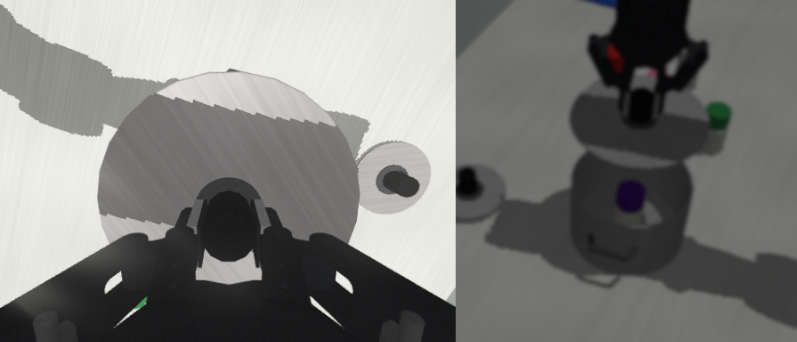

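The lid is gripped by its knob and looks level. In the side view the canister with the purple jar stands below it. I'll lower it slowly to contact; fully home should put the TCP at z ≈ 0.1155.

```bash
python3 - <<'E'
from h import *
x,y=.5104,-.0358
print(env.servo_line([x,y,.150],velocity=.1,force_limit=10)); env.pause(.3)
p=np.array(env.get_eef_pos()); print(p); f=env.get_force();print(f)
print('touch',env.servo_line([x,y,.112],velocity=.02,force_limit=4)); print(env.get_eef_pos(),env.get_force(),env.get_wrist_torque(),env.get_clock())
E
```

```text
False
[ 0.51073061 -0.03579925  0.15047827]
[ 0.20347483 -0.7856858  -2.81171518]
touch True
[ 0.51032222 -0.03585369  0.1153894 ] [-0.39825917  0.01864846  5.6510709 ] [-0.01175824 -0.03064102 -0.02712379] 21.6917
```

Contact came at z = 0.1154 against 0.1155 expected, so the lid is home. I'll release, retreat and check.

```bash
python3 - <<'E'
from h import *
x,y=.5104,-.0358
env.command_gripper(.06); print(env.get_width(),env.get_force())
env.servo_line([x,y,.24],velocity=.12)
env.movep([.40,.12,.30],down(20)) if env.solve_ik([.40,.12,.30],down(20)) is not None else print('noik')
env.goto_joints([1.245, 0.311, 0.014, 1.512, -0.004, 1.319, -0.027]); env.pause(.3)
t=grab('top','t6'); s=grab('side','s6'); print(env.get_clock())
for im in (t,s):
    print([fitc(im,[.513,-.034],.084,z) for z in (.105,.109,.113,.118)],'knob',fitc(im,[.513,-.034],.014,.145,.012))
a=t['color'][185:325,180:340];b=s['color'][110:250,220:380]
cv2.imwrite('pics/c6.png',cv2.resize(cv2.hconcat([a,b]),(800,350),interpolation=cv2.INTER_CUBIC)[...,::-1])
E
```

```text
0.05986614007733636 [-0.00414769  0.19479821 -0.2456046 ]
27.0083
[(array([ 0.5116, -0.0388]), 101.1), (array([ 0.5116, -0.0384]), 101.6), (array([ 0.5113, -0.0382]), 100.5), (array([ 0.5113, -0.0376]), 96.5)] knob (array([ 0.5127, -0.0367]), 109.5)
[(array([ 0.5113, -0.0395]), 103.5), (array([ 0.5105, -0.0357]), 103.9), (array([ 0.5091, -0.0318]), 102.8), (array([ 0.5078, -0.0273]), 99.6)] knob (array([ 0.5108, -0.0367]), 102.4)
```

View pics/c6.png

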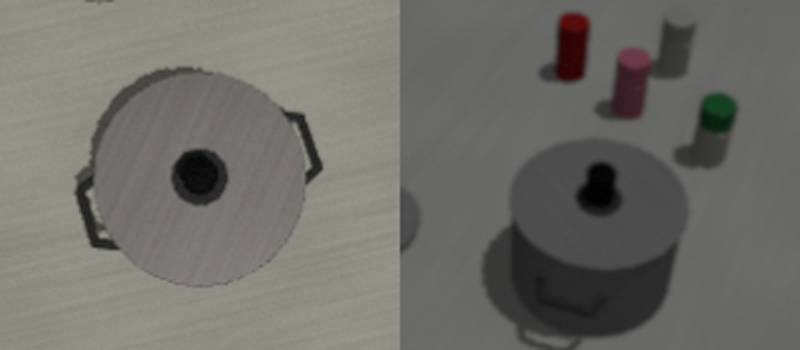

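The lid sits level and centred on the canister in both views, with its knob at (200,175) and (600,185). The disc fits best at z ≈ 0.109 m, which is the fully home height, and the bystander jars are still standing. I'll hand the job in.

```bash
python3 -c "
from station import env
print(env.close_job())"
```

```text
the job is handed in; nothing more can be done
None
```

The purple-capped jar stands upright on the canister floor, and the large lid is level and fully home by contact height and both camera views; I handed the job in at about 27 s, and no verdict came back.

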